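# Lock the green pot turntable with the pin spanner

## Task

The lock ring of the green pot turntable has come loose. Take the red-handled pin spanner from its wooden block, set both of its pins fully into the two holes of the green turntable's ring, and with it turn the ring clockwise (seen from above) as far as it goes, so that the yellow marks on ring and housing meet. Let go of the spanner, leaving it standing upright and fully seated in the ring, and leave the ring of the white turntable alone.

Things in the scene. Friction and masses are not known exactly. Their poses are not given: they have to be found in the camera images.
- spanner: Loose pin spanner (about 300 g) standing in a fixed wooden block. Steel bar 116 (x) x 30 x 12 mm, on it an upright red square handle 24 x 24 mm (sides along x, y), 12 to 85 mm above the origin; under it two pins, 10 mm thick, 22 mm long, at x = +-45 mm. Origin: centre of the bar's underside, 32 mm above the table at the start. x along the bar, z up; half a turn makes no difference.
- green_holes (a point): Centre of the top face, 73 mm above the table, of the green turntable's aluminium lock ring (140 mm wide, on a fixed green housing 170 mm wide). Two holes 26 (x) x 30 (y) mm, 28 mm deep, at x = +-45 mm; axes turn with the ring, z up. Seated, the spanner's bar lies on this face, its origin here within the play. Yellow mark at y = +60 mm; another on the green rim shows where it must end.
- green_ring (a joint): Angle of the green turntable's lock ring, rad, growing clockwise seen from above. Starts between 0 and 0.35; firm stop at 1.1, where the yellow marks meet. Light friction (0.15 N m); stays where it is left. The spanner has up to 0.25 rad of play in the holes before it drives the ring.
- white_mark (a point): Yellow mark on the top face of the white turntable's lock ring, at y = +60 mm from that ring's centre (axes turn with the ring), 73 mm above the table. That turntable is fixed, the same size as the green one, with a white housing. A bystander: its ring must not be turned.
Mind the look-alikes: they are no part of the job. There is more than one size of the spanner; the job needs the middle-sized. What is shaped like the part that bears green_holes but blue is not meant.

How it is judged:
On the way:
1. both pins of the spanner are fully in the holes of the green turntable's ring before the ring is turned (horizontal distance between spanner and green_holes below 0.018 m and z of spanner in the frame of green_holes below 0.01 m and angle between the x axis of spanner and the x axis of green_holes, either way round below 0.4 rad and value of joint green_ring below 0.6 rad), for 0.1 s.
At the end, for the whole second after the job is handed in: Green ring within 0.18 rad (10 degrees) of its clockwise stop (joint above 0.92); spanner released, at rest in it: bar less than 8 mm above the ring's top, upright within 0.17 rad, origin within 18 mm of the ring's centre, bar within 0.4 rad of the line of holes (value of joint green_ring above 0.92 rad and horizontal distance between spanner and green_holes below 0.018 m and z of spanner in the frame of green_holes below 0.008 m and angle between spanner's own z axis and vertical below 0.17 rad and angle between the x axis of spanner and the x axis of green_holes, either way round below 0.4 rad and linear speed of spanner below 0.02 m/s); the robot touches nothing.
It fails at once if the ring of the white turntable is turned by more than 0.15 rad (distance of white_mark from where it was at the start of the episode above 0.009 m).
It also fails if it takes over 45 s, if anything falls off the work surface, if the arm or the gripper's body presses on something with over 40 N, if the wrist force passes 120 N, or if a joint passes its speed limit or range.

## Robot

A 6-joint arm with a two-finger parallel gripper is mounted at the origin on the work surface. World frame = base frame: x ahead of the robot, y to its left, z up, the work surface at z = 0. Lengths are in m, angles in rad, forces in N, time in s.
With the tool pointing down it reaches from about 0.35 to 0.8 m from the base axis. Payload 7.3 kg.
Tool frame: the origin (TCP) lies on the centre line of the jaws, within the pads' length; the fingertips stand 17 mm ahead of it and the grasp point (between the pads) lies 2 mm behind it (finger_overhang is the distance from the TCP to the fingertips, in m); z points along the fingers, y is the direction in which the jaws open and shut (so a half turn about z gives the same grasp; the last joint's range is limited). The gripper opens to 85 mm and grips with 20 to 120 N. Pads are 22 mm wide; open, the fingers measure 114 mm over their backs; the gripper's body (76 mm by 85 mm) begins 54 mm behind the grasp point. The pads swing forward as they close: fully open they stand 13 mm farther back than shut.
Start: joints at [1.12, 0.342, 1.524, -0, 1.275, -0.146], TCP at [0.158, 0.501, 0.248] pointing down, gripper open.
Joint ranges: [-2.53, 2.53], [-0.77, 2.02], [0.04, 2.7], [-1, 4.14], [0.28, 2.66], [-3.11, 3.11]. Speed limits (rad/s): [2.57, 2.57, 3.14, 3.14, 3.14, 3.14].

## Interface

Orientations are given as a 3x3 rotation matrix whose columns are the frame's x, y, z axes.
In Python, from workcell import * gives the robot as it stands.
- The arm moves only by the tool jog_arm, never from a script. Its arguments are lists of equal length, an entry for each row: "delta_pos": the shift along the tool's x, y, z in m, a list of three; "delta_rot": the turn, a rotation vector about the tool's x, y, z in degrees, a list of three; "hand": the finger opening in m, from 0 to 0.0854. A call has 1 to 10 rows; each row shifts and turns the commanded pose from where the row before left it, along the tool's axes as they then stand; what a row does not reach is not made up. A row lasts 1/8 s, in which the tool goes at most 62.5 mm and 10.7 degrees, less where a joint would pass 70% of its speed; a pose out of reach is approached as far as the arm can. A call with a gripper value outside its range is refused whole. The fingers move at their own pace and stop on an object; the grip force is fixed at half the most. Time passes only in rows, so rows that do not move let the fingers close. It gives the time, the measured TCP pose, the force and the opening at its end, in the units of the state.
- read_state(): the state, without advancing time (a new reading comes with each control period).
- snapshot(name): name is "side" or "top" or "wrist"; returns the picture (420x560x3 uint8, red, green, blue); there is no depth.
- calibration(name): a dict with "intrinsics" (3x3 intrinsics, pixels), "world_from_camera" (4x4, takes a point from camera to world coordinates). Camera axes: x right, y down, z forward; pixel columns grow to the right and rows downward; lengths in m; the calibration is good to about 2 mm. A picture is of the moment at which its call begins: read the wrist's pose just before it. calibration takes no time and is no camera call; for the wrist camera it gives the pose at the moment of the call.
- hand_in(): hands the job in, once; it reports no verdict.
The state is a dict: "clock": time; "q": joint angles; "joint_velocities": joint speeds; "joint_torque": joint torques, N m; "eef_pos": TCP position; "eef_rot": TCP orientation; "wrist_force": force on the tool from outside, world axes, zero at the start; "moment": the same for the moment, N m; "grip_width": finger opening in m.
Only numpy, scipy, OpenCV 4.12 (cv2) and the standard library are available. Lean on these libraries where they do the work, as an engineer would, in place of code of your own. Each camera call takes 0.05 s, during which the arm holds its last target. There are 200 camera calls.

## Working session

There is one attempt and no reset: what is moved stays moved. The work goes in short steps, Python scripts to look and compute and a tool call to move; the robot and the scene stay as the last step left them, time stands still between calls to the robot, and variables do not carry over. Pictures are saved under pics/ and viewed, about 8 in all and at most 12, crops included, and the job is handed in when it is done.

Besides the shell and the picture viewer there is one more tool, called as name(argument=value, ...), one argument or row to a line, values as JSON. jog_arm: Moves the arm, as the interface text tells. Its arguments: {"type":"object","properties":{"delta_pos":{"type":"array"},"delta_rot":{"type":"array"},"hand":{"type":"array"}},"required":["delta_pos","delta_rot","hand"]}

```bash
mkdir -p pics
python3 - <<'E'
from workcell import *
import cv2,numpy as np
for n in("top","side"):
    c=calibration(n);print(n,np.round(c["intrinsics"],1).tolist(),np.round(c["world_from_camera"],3).tolist())
    cv2.imwrite(f"pics/{n}0.png",snapshot(n)[:,:,::-1])
s=read_state();print(s["clock"],s["eef_pos"],s["eef_rot"])
E
```

```text
top [[536.8, 0.0, 280.0], [0.0, 536.8, 205.1], [0.0, 0.0, 1.0]] [[0.02, -0.99, 0.138, 0.312], [-1.0, -0.019, 0.006, 0.067], [-0.004, -0.138, -0.99, 1.301], [0.0, 0.0, 0.0, 1.0]]
side [[446.9, 0.0, 279.0], [0.0, 446.9, 208.9], [0.0, 0.0, 1.0]] [[0.837, -0.322, 0.443, 0.042], [-0.547, -0.457, 0.701, -0.633], [-0.023, -0.829, -0.559, 0.649], [0.0, 0.0, 0.0, 1.0]]
0.1 [0.15737874 0.50051253 0.24769956] [[-9.53898443e-01  3.00129000e-01 -5.86438228e-04]
 [ 3.00129513e-01  9.53897669e-01 -1.23026027e-03]
 [ 1.90165275e-04 -1.34955077e-03 -9.99999071e-01]]
```

View pics/top0.png

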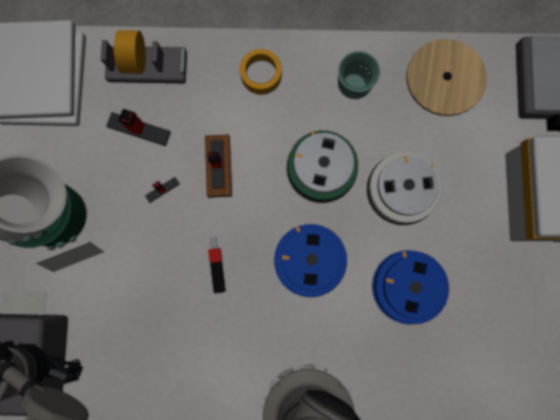

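View pics/side0.png

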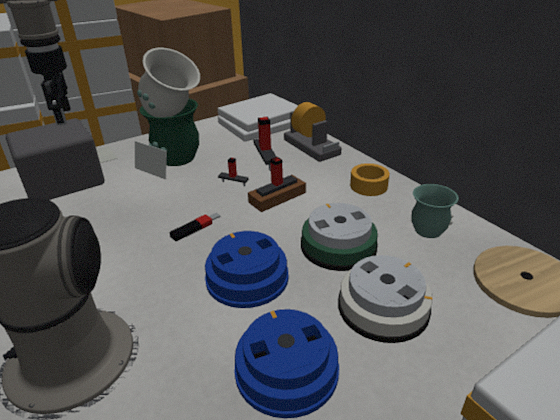

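Top picture: the spanner candidates are large (132,122), small (160,187) and the one in the wooden block (215,160). The last is the middle-sized one in the block, so I choose it. Turntables are green (323,163), white (405,187) and blue (311,260), (411,287). I'll check with one close crop.

```bash
cat > h.py <<'E'
from workcell import *
import cv2,numpy as np
def ray(n,uv,z,c=None):
    c=c or calibration(n);K=c["intrinsics"];T=np.array(c["world_from_camera"])
    d=T[:3,:3]@np.linalg.inv(K)@[uv[0],uv[1],1];o=T[:3,3]
    return o+d*(z-o[2])/d[2]
def proj(n,P,c=None):
    c=c or calibration(n);K=np.array(c["intrinsics"]);T=np.linalg.inv(np.array(c["world_from_camera"]))
    p=K@(T[:3,:3]@np.asarray(P,float)+T[:3,3]);return p[:2]/p[2]
def crop(n,name,x0,y0,w,h,s):
    im=snapshot(n);im=cv2.resize(im[y0:y0+h,x0:x0+w],None,fx=s,fy=s,interpolation=cv2.INTER_CUBIC)
    im=np.clip(255*(im/255.)**.6,0,255).astype(np.uint8)
    cv2.imwrite(f"pics/{name}.png",im[:,:,::-1])
E
python3 - <<'E'
from h import *
crop("top","t1",195,115,170,100,4.7)
for uv,z in[((328,143),.073),((320,180),.073),((323,162),.073),((215,158),.117),((217,165),.0),((405,186),.073)]:print(uv,ray("top",uv,z))
c=calibration("wrist");T=np.array(c["world_from_camera"]);s=read_state()
R=np.array(s["eef_rot"]);print("cam in tool",R.T@(T[:3,3]-s["eef_pos"]),"\n",R.T@T[:3,:3],c["intrinsics"])
E
```

```text
(328, 143) [ 0.63247653 -0.03426764  0.073     ]
(320, 180) [ 0.54388696 -0.01634056  0.073     ]
(323, 162) [ 0.58673158 -0.02293723  0.073     ]
(215, 158) [0.58149784 0.22383331 0.117     ]
(217, 165) [0.59051719 0.2336917  0.        ]
(405, 186) [ 0.53350118 -0.21348644  0.073     ]
cam in tool [ 6.53219054e-02  9.25922021e-05 -1.26445922e-01] 
 [[-1.43069783e-04 -9.65531266e-01 -2.60287060e-01]
 [ 9.99999976e-01 -1.81254116e-04  1.22698135e-04]
 [-1.65646987e-04 -2.60287036e-01  9.65531269e-01]] [[340.86128465   0.         280.21907117]
 [  0.         340.86128465 206.09258966]
 [  0.           0.           1.        ]]
```

View pics/t1.png

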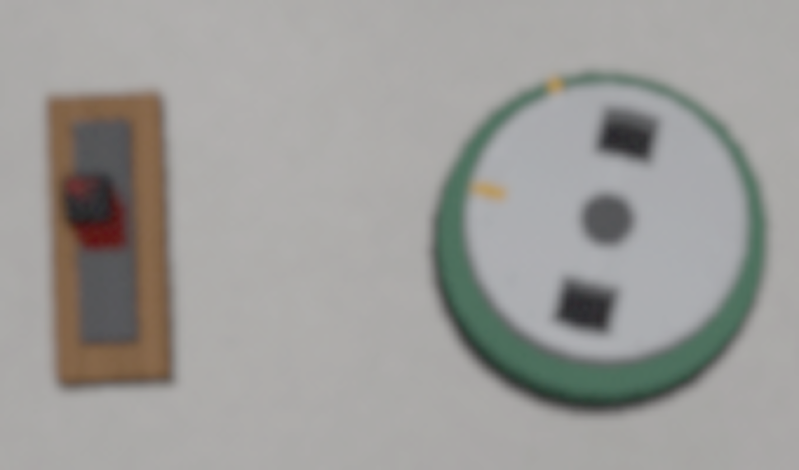

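The crop confirms the choice. The bar in the block runs from (103,120) to (110,342) in crop pixels. The green ring's holes are at (627,134) and (587,305), its mark at (488,190) and the rim mark at (555,85).

Run:
```python
from h import *
f=lambda u,v,z:ray("top",(195+(u+.5)/4.7-.5,115+(v+.5)/4.7-.5),z)
a,b=f(103.5,120,.044),f(110,342,.044);print("bar",a,b,(a+b)/2,np.linalg.norm(a-b),np.degrees(np.arctan2(*(a-b)[1::-1])))
print("handle",f(88,198,.117))
a,b=f(627,134,.073),f(587,305,.073);print("holes",a,b,(a+b)/2,np.linalg.norm(a-b),np.degrees(np.arctan2(*(a-b)[1::-1])))
C=f(607,219,.073);m=f(488,190,.073);print("C",C,"mark",m,np.degrees(np.arctan2(*(m-C)[1::-1])),np.linalg.norm(m-C))
for z in(.03,.045,.06,.073):
  r=f(555,85,z);print(z,np.degrees(np.arctan2(*(r-C)[1::-1])),np.linalg.norm(r-C))
```

```text
bar [0.64207573 0.23115947 0.044     ] [0.52694271 0.22371817 0.044     ] [0.58450922 0.22743882 0.044     ] 0.11537323646569274 3.6980083009478792
handle [0.58434447 0.22770891 0.117     ]
holes [ 0.63219522 -0.03429468  0.073     ] [ 0.54504585 -0.01516781  0.073     ] [ 0.58862054 -0.02473124  0.073     ] 0.08922358731201378 -12.378577964922487
C [ 0.58866753 -0.02468371  0.073     ] mark [0.60229048 0.03464718 0.073     ] 77.06847110126324 0.06087478540220114
0.03 16.883736524505682 0.09409795220462641
0.045 18.30941755429809 0.08469108531089767
0.06 19.87515525314348 0.07731391923690042
0.073 21.360018513930616 0.07304346487547991
```

Sizes agree: bar 115 mm, hole spacing 89 mm, mark radius 61 mm. The start angle comes out at about 0.07 rad. Now moving above the spanner.

jog_arm(
  delta_pos=[
    [0,0,0],
    [0,0,0],
    [-0.051,-0.0375,0.007],
    [-0.051,-0.0375,0.007],
    [-0.051,-0.0375,0.007],
    [-0.051,-0.0375,0.007],
    [-0.051,-0.0375,0.007],
    [-0.051,-0.0375,0.007],
    [-0.051,-0.0375,0.007],
    [-0.0516,-0.0375,0.007],
  ],
  delta_rot=[
    [0,0,-10.6],
    [0,0,-10.6],
    [0,0,0],
    [0,0,0],
    [0,0,0],
    [0,0,0],
    [0,0,0],
    [0,0,0],
    [0,0,0],
    [0,0,0],
  ],
  hand=[0.085,0.085,0.085,0.085,0.085,0.085,0.085,0.085,0.085,0.085],
)

```text
clock: 1.4
eef_pos: [0.5779, 0.232, 0.1929]
eef_rot: [[-0.998, -0.065, -0.0], [-0.065, 0.998, 0.0], [0.0, 0.0, -1.0]]
wrist_force: [0.5, 2.1, 0.1]
grip_width: 0.0849
```

jog_arm(
  delta_pos=[
    [0,0,0],
    [0,0,0],
  ],
  delta_rot=[
    [0,0,0],
    [0,0,0],
  ],
  hand=[0.085,0.085],
)

```text
clock: 1.65
eef_pos: [0.576, 0.2333, 0.1928]
eef_rot: [[-0.998, -0.065, -0.002], [-0.065, 0.998, 0.0], [0.002, 0.0, -1.0]]
wrist_force: [-0.7, 0.4, 0.2]
grip_width: 0.0846
```

Run:
```python
from h import *
s=read_state();c=calibration("wrist");print(s["clock"],s["eef_pos"],s["eef_rot"][0],np.degrees(np.arctan2(s["eef_rot"][1][1],s["eef_rot"][0][1])))
crop("wrist","w1",0,0,560,420,1.4)
for P in[(.5845,.2275,.117),(.642,.2312,.044),(.527,.2237,.044)]:print(proj("wrist",P,c)*1.4)
```

```text
1.65 [0.57599693 0.23334817 0.19277068] [-0.99791608 -0.06450488 -0.00161958] 93.69842529232994
[378.13404628 329.39137055]
[382.1637801 376.2739461]
[380.90239045 189.21089537]
```

View pics/w1.png

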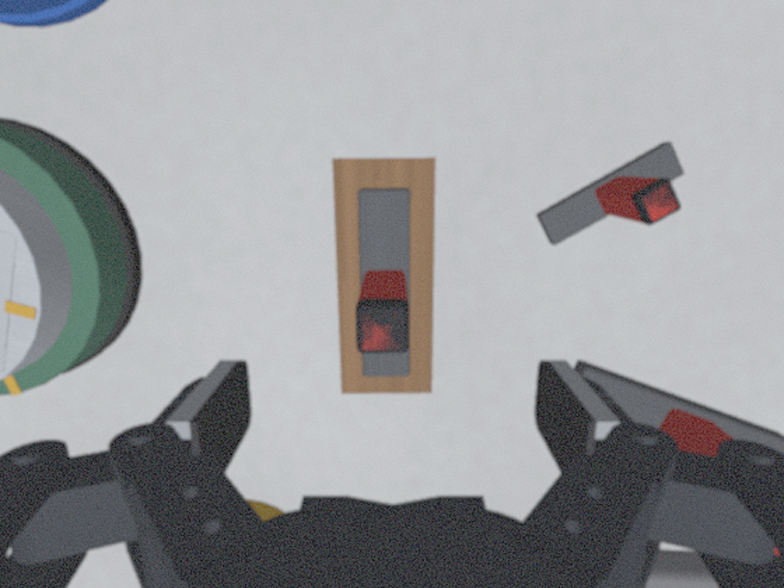

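The wrist view shows the spanner handle at (383,326), 5 px from the predicted position (about 2 mm), and the bar is aligned with the gripper. Descending.

jog_arm(
  delta_pos=[
    [-0.0075,-0.0052,0.02],
    [0,0,0.03],
    [0,0,0.03],
    [0,0,0.022],
    [0,0,0],
    [0,0,0],
  ],
  delta_rot=[
    [0,0,0],
    [0,0,0],
    [0,0,0],
    [0,0,0],
    [0,0,0],
    [0,0,0],
  ],
  hand=[0.085,0.085,0.085,0.085,0.085,0.085],
)

```text
clock: 2.45
eef_pos: [0.5845, 0.2292, 0.0919]
eef_rot: [[-0.998, -0.066, 0.001], [-0.066, 0.998, 0.0], [-0.001, 0.0, -1.0]]
wrist_force: [0.4, 0.5, 0.7]
grip_width: 0.0852
```

jog_arm(
  delta_pos=[
    [0,0,0],
    [0,0,0],
    [0,0,0],
    [0,0,0],
    [0,0,0],
    [0,0,0],
    [0,0,0],
    [0,0,0],
  ],
  delta_rot=[
    [0,0,0],
    [0,0,0],
    [0,0,0],
    [0,0,0],
    [0,0,0],
    [0,0,0],
    [0,0,0],
    [0,0,0],
  ],
  hand=[0.01,0.01,0.01,0.01,0.01,0.01,0.01,0.01],
)

```text
clock: 3.45
eef_pos: [0.5845, 0.2289, 0.0919]
eef_rot: [[-0.998, -0.065, 0.001], [-0.065, 0.998, 0.0], [-0.001, 0.0, -1.0]]
wrist_force: [-0.4, 1.0, 4.8]
grip_width: 0.0237
```

jog_arm(
  delta_pos=[
    [0,0,-0.01],
    [0,0,-0.02],
    [0,0,-0.02],
    [0,0,-0.025],
    [0,0,-0.025],
    [0,0,0],
  ],
  delta_rot=[
    [0,0,0],
    [0,0,0],
    [0,0,0],
    [0,0,0],
    [0,0,0],
    [0,0,0],
  ],
  hand=[0.01,0.01,0.01,0.01,0.01,0.01],
)

```text
clock: 4.2
eef_pos: [0.5851, 0.2288, 0.1931]
eef_rot: [[-0.998, -0.065, 0.003], [-0.065, 0.998, 0.001], [-0.003, 0.001, -1.0]]
wrist_force: [0.4, -0.5, -2.4]
grip_width: 0.0235
```

jog_arm(
  delta_pos=[
    [0.0021,-0.0422,0],
    [0.0021,-0.0422,0],
    [0.0021,-0.0422,0],
    [0.0022,-0.0422,0],
    [0.0022,-0.0422,0],
    [0.0022,-0.0422,0],
    [0,0,0],
    [0,0,0],
    [0,0,0],
  ],
  delta_rot=[
    [0,0,0],
    [0,0,0],
    [0,0,0],
    [0,0,0],
    [0,0,0],
    [0,0,0],
    [0,0,8],
    [0,0,8.1],
    [0,0,0],
  ],
  hand=[0.01,0.01,0.01,0.01,0.01,0.01,0.01,0.01,0.01],
)

```text
clock: 5.32
eef_pos: [0.5871, -0.0249, 0.1898]
eef_rot: [[-0.977, 0.213, -0.003], [0.213, 0.977, 0.0], [0.003, -0.0, -1.0]]
wrist_force: [-0.0, 0.0, -2.8]
grip_width: 0.0237
```

Run:
```python
from h import *
s=read_state();c=calibration("wrist");print(s["clock"],s["eef_pos"],np.degrees(np.arctan2(s["eef_rot"][1][1],s["eef_rot"][0][1])))
crop("wrist","w2",0,0,560,420,1.4)
for P in[(.5887,-.0247,.073),(.6323,-.0343,.073),(.545,-.0152,.073),(.602,.0346,.073)]:print(proj("wrist",P,c)*1.4)
```

```text
5.325 [ 0.58709309 -0.0249005   0.18980242] 77.68811151226062
[393.12810215 291.38289745]
[392.95371116 369.27018378]
[393.08339014 205.90542478]
[507.99907798 292.0067759 ]
```

View pics/w2.png

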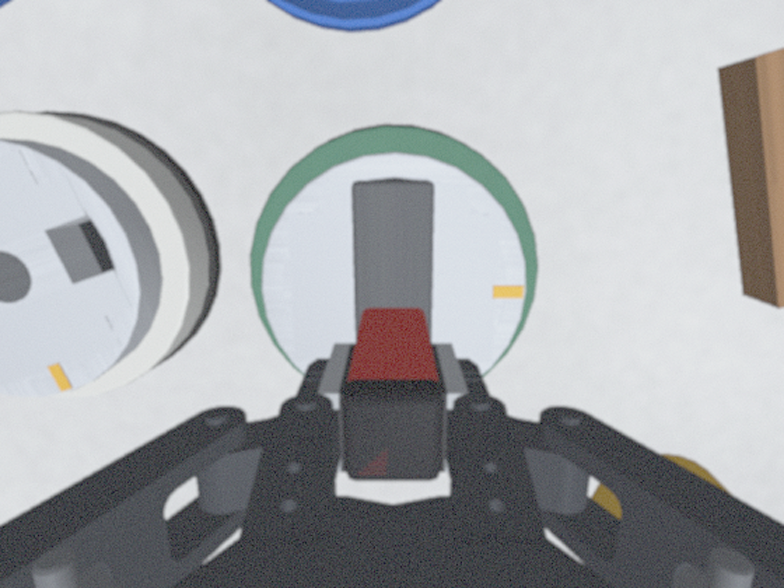

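The wrist view shows the ring mark at (508,292), exactly as predicted, and the bar centred and aligned over the holes. Inserting.

jog_arm(
  delta_pos=[
    [-0.0015,0,0.012],
    [0,0,0.012],
    [0,0,0.01],
    [0,0,0.008],
    [0,0,0.006],
    [0,0,0.004],
    [0,0,0.002],
    [0,0,0.0015],
    [0,0,0],
  ],
  delta_rot=[
    [0,0,0],
    [0,0,0],
    [0,0,0],
    [0,0,0],
    [0,0,0],
    [0,0,0],
    [0,0,0],
    [0,0,0],
    [0,0,0],
  ],
  hand=[0.01,0.01,0.01,0.01,0.01,0.01,0.01,0.01,0.01],
)

```text
clock: 6.5
eef_pos: [0.5894, -0.0251, 0.136]
eef_rot: [[-0.977, 0.214, 0.0], [0.214, 0.977, 0.0], [-0.0, 0.0, -1.0]]
wrist_force: [-1.0, 0.7, -2.8]
grip_width: 0.0235
```

jog_arm(
  delta_pos=[
    [0,0,0.0015],
    [0,0,0.001],
    [0,0,0],
  ],
  delta_rot=[
    [0,0,0],
    [0,0,0],
    [0,0,0],
  ],
  hand=[0.01,0.01,0.01],
)

```text
clock: 6.88
eef_pos: [0.5893, -0.0251, 0.1333]
eef_rot: [[-0.977, 0.214, -0.0], [0.214, 0.977, 0.0], [0.0, 0.0, -1.0]]
wrist_force: [-0.0, -1.2, -2.1]
grip_width: 0.0234
```

jog_arm(
  delta_pos=[
    [0,0,0],
    [0,0,0],
    [0,0,0],
    [0,0,0],
    [0,0,0],
    [0,0,0],
  ],
  delta_rot=[
    [0,0,5],
    [0,0,5],
    [0,0,5],
    [0,0,5],
    [0,0,5],
    [0,0,0],
  ],
  hand=[0.01,0.01,0.01,0.01,0.01,0.01],
)

```text
clock: 7.62
eef_pos: [0.5893, -0.0253, 0.1335]
eef_rot: [[-0.795, 0.606, -0.0], [0.606, 0.795, -0.0], [-0.0, -0.0, -1.0]]
wrist_force: [-0.2, -2.1, -1.4]
grip_width: 0.0232
```

Run:
```python
from h import *
s=read_state();print(s["eef_pos"],s["wrist_force"],s["moment"])
crop("wrist","w3",0,0,560,420,1.4)
```

```text
[ 0.58932482 -0.02530144  0.13345534] [-0.18651487 -2.10938761 -1.35600579] [-0.24274514  0.13014098  0.06484211]
```

View pics/w3.png

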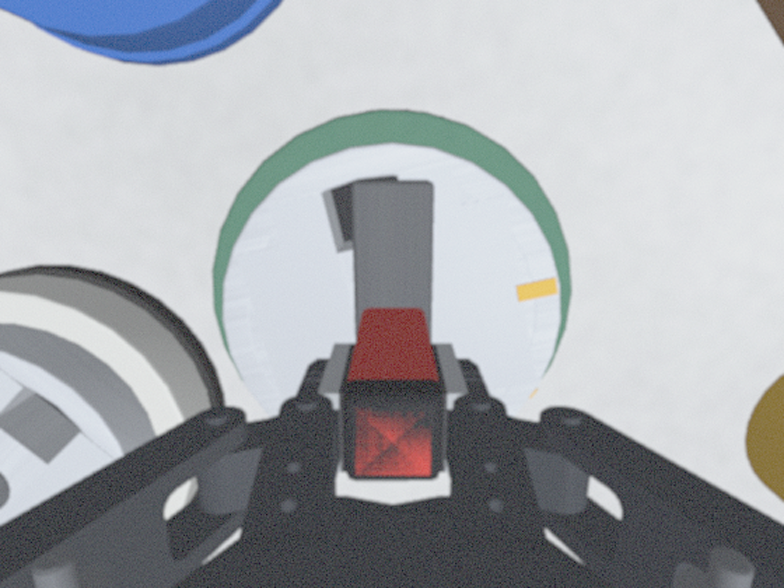

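The bar lies on the ring. It leads the holes by about 10° of play (hole edge visible at (340,215)), and the ring is following. Continuing.

jog_arm(
  delta_pos=[
    [0,0,0],
    [0,0,0],
    [0,0,0],
    [0,0,0],
    [0,0,0],
    [0,0,0],
    [0,0,0],
    [0,0,0],
    [0,0,0],
  ],
  delta_rot=[
    [0,0,5],
    [0,0,5],
    [0,0,5],
    [0,0,5],
    [0,0,5],
    [0,0,5],
    [0,0,5],
    [0,0,3],
    [0,0,0],
  ],
  hand=[0.01,0.01,0.01,0.01,0.01,0.01,0.01,0.01,0.01],
)

```text
clock: 8.8
eef_pos: [0.5889, -0.0258, 0.1334]
eef_rot: [[-0.254, 0.967, -0.001], [0.967, 0.254, -0.001], [-0.001, -0.001, -1.0]]
wrist_force: [-2.2, -3.4, -1.1]
grip_width: 0.0235
```

Run:
```python
from h import *
s=read_state();print(s["eef_pos"],s["wrist_force"],s["moment"],s["q"])
crop("wrist","w4",0,0,560,420,1.4)
```

```text
[ 0.58887326 -0.02580206  0.1334042 ] [-2.18867985 -3.42650974 -1.12223511] [-0.87877543  0.65212344  0.11611992] [-1.73133849e-01  5.67129348e-01  1.49453218e+00 -1.41810710e-03
  1.08088307e+00 -4.29657589e-01]
```

View pics/w4.png

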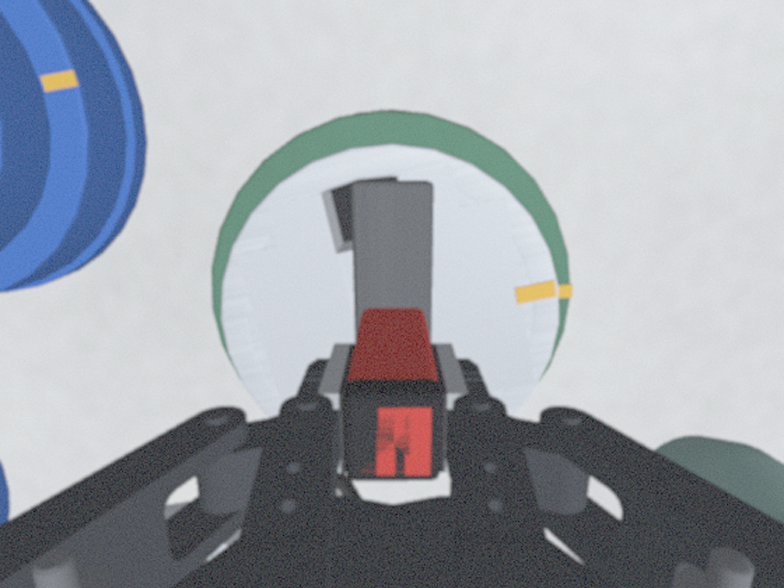

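The marks almost meet at (535,292) and (565,291). A couple more small steps to reach the stop.

jog_arm(
  delta_pos=[
    [0,0,0],
    [0,0,0],
    [0,0,0],
    [0,0,0],
  ],
  delta_rot=[
    [0,0,1.5],
    [0,0,1.5],
    [0,0,1],
    [0,0,0],
  ],
  hand=[0.01,0.01,0.01,0.01],
)

```text
clock: 9.35
eef_pos: [0.5889, -0.0256, 0.1333]
eef_rot: [[-0.186, 0.982, -0.001], [0.982, 0.186, -0.001], [-0.001, -0.001, -1.0]]
wrist_force: [-2.3, -4.2, -1.2]
grip_width: 0.0235
```

Run:
```python
from h import *
s=read_state();R=s["eef_rot"];print(s["eef_pos"],s["wrist_force"],s["moment"],np.degrees(np.arctan2(R[1][1],R[0][1])))
```

```text
[ 0.58886792 -0.02561172  0.1332535 ] [-2.34632013 -4.22835512 -1.22190631] [-0.85882637  0.62362302  0.20558255] 10.746288725167297
```

jog_arm(
  delta_pos=[
    [0,0,0],
    [0,0,0],
    [0,0,0],
    [0,0,0],
  ],
  delta_rot=[
    [0,0,1.5],
    [0,0,1],
    [0,0,1],
    [0,0,0],
  ],
  hand=[0.01,0.01,0.01,0.01],
)

```text
clock: 9.85
eef_pos: [0.5888, -0.0255, 0.1332]
eef_rot: [[-0.126, 0.992, -0.002], [0.992, 0.126, -0.001], [-0.001, -0.002, -1.0]]
wrist_force: [-3.1, -4.2, -0.7]
grip_width: 0.0232
```

Run:
```python
from h import *
s=read_state();R=s["eef_rot"];print(s["eef_pos"],s["wrist_force"],s["moment"],np.degrees(np.arctan2(R[1][1],R[0][1])))
crop("wrist","w5",150,60,280,210,2.8)
```

```text
[ 0.58876871 -0.02554791  0.13319615] [-3.12690091 -4.24584878 -0.70183245] [-0.82778026  0.69552704  0.16684084] 7.2501244217749745
```

View pics/w5.png

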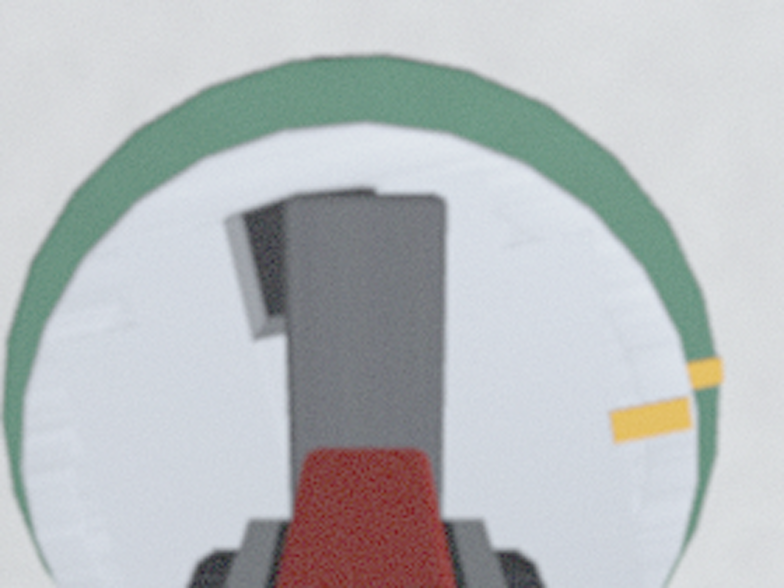

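After parallax correction the marks look met. I'll check that numerically and then push a bit more to feel the stop.

Run:
```python
from h import *
f=lambda u,v,z:ray("wrist",(150+u/2.8,60+v/2.8),z)
C=np.array([.5887,-.0247,0])
for u,v,z in[(650,420,.073),(705,373,.045),(705,373,.04),(705,373,.05)]:
  d=f(u,v,z)-C;print(z,np.degrees(np.arctan2(d[1],d[0])),np.hypot(*d[:2]))
```

```text
0.073 19.065235962150858 0.05943120762539133
0.045 18.427720878219628 0.08017212472954816
0.04 17.392205425431285 0.08175365537613395
0.05 19.504544654506624 0.07861782992690987
```

jog_arm(
  delta_pos=[
    [0,0,0],
    [0,0,0],
    [0,0,0],
    [0,0,0],
  ],
  delta_rot=[
    [0,0,1],
    [0,0,1],
    [0,0,1],
    [0,0,0],
  ],
  hand=[0.01,0.01,0.01,0.01],
)

```text
clock: 10.4
eef_pos: [0.5879, -0.0256, 0.1331]
eef_rot: [[-0.077, 0.997, -0.004], [0.997, 0.077, -0.001], [-0.001, -0.004, -1.0]]
wrist_force: [-6.5, -5.5, 0.3]
grip_width: 0.0233
```

Run:
```python
from h import *
s=read_state();R=s["eef_rot"];print(s["eef_pos"],s["wrist_force"],s["moment"],np.degrees(np.arctan2(R[1][1],R[0][1])))
```

```text
[ 0.58785174 -0.0255843   0.13314695] [-6.51765027 -5.4791415   0.28910715] [-0.83917618  1.33737479  1.20131073] 4.396898857688984
```

The moment jumped to 1.2 N m, so the ring is on its stop at 19° (marks met). Relax, release and retreat.

jog_arm(
  delta_pos=[
    [0,0,0],
    [0,0,0],
    [0,0,0],
    [0,0,0],
    [0,0,0],
    [0,0,0],
    [0,0,0],
    [0,0,0],
    [0,0,0],
  ],
  delta_rot=[
    [0,0,-1.5],
    [0,0,-1.5],
    [0,0,0],
    [0,0,0],
    [0,0,0],
    [0,0,0],
    [0,0,0],
    [0,0,0],
    [0,0,0],
  ],
  hand=[0.01,0.01,0.01,0.085,0.085,0.085,0.085,0.085,0.085],
)

```text
clock: 11.52
eef_pos: [0.5894, -0.0251, 0.1334]
eef_rot: [[-0.124, 0.992, 0.0], [0.992, 0.124, 0.0], [0.0, 0.0, -1.0]]
wrist_force: [0.1, 0.1, -0.5]
grip_width: 0.0851
```

jog_arm(
  delta_pos=[
    [0,0,-0.01],
    [0,0,-0.02],
    [0,0,-0.03],
    [0,0,-0.03],
    [0,0,-0.03],
    [0,0,0],
    [0,0,0],
    [0,0,0],
  ],
  delta_rot=[
    [0,0,0],
    [0,0,0],
    [0,0,0],
    [0,0,0],
    [0,0,0],
    [0,0,0],
    [0,0,0],
    [0,0,0],
  ],
  hand=[0.085,0.085,0.085,0.085,0.085,0.085,0.085,0.085],
)

```text
clock: 12.52
eef_pos: [0.5888, -0.025, 0.2521]
eef_rot: [[-0.124, 0.992, -0.002], [0.992, 0.124, 0.0], [0.001, -0.002, -1.0]]
wrist_force: [0.3, 0.3, -0.6]
grip_width: 0.0851
```

Run:
```python
from h import *
s=read_state();c=calibration("wrist");print(s["eef_pos"],s["wrist_force"],proj("wrist",(.5887,-.0247,.158),c)*1.4)
crop("wrist","w6",0,0,560,420,1.4)
```

```text
[ 0.58881412 -0.02502077  0.25209692] [ 0.32208626  0.34459163 -0.56581237] [391.7768034 300.489896 ]
```

View pics/w6.png

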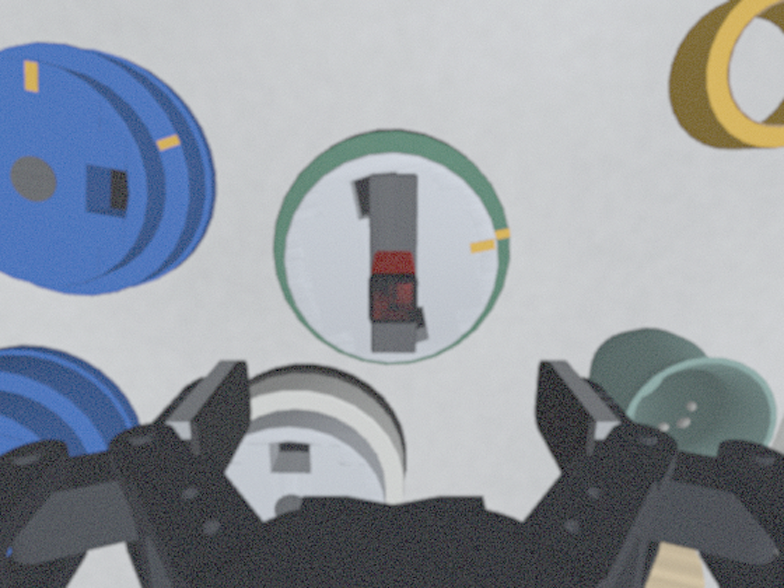

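The spanner stands upright and seated: its handle top is at (393,299) against a predicted (392,300). The marks meet at (483,245) and (503,234), and the gripper is clear.

```bash
python3 -c "
from workcell import *
print(hand_in())"
```

```text
the job is handed in; nothing more can be done
None
```

The job is done and handed in at about 12.6 s of the 45 s allowed. I took the middle-sized spanner from the block, set both pins into the green ring's holes and turned the ring clockwise to its stop. I then eased back 3°, let go and lifted clear.

**Last checks:**
- **Stop reached:** the turning moment jumped from about 0.2 to 1.2 N m at the end of the turn. I measured the ring mark at 19.1° and the rim mark at 18.4°, or 17.4–19.5° depending on the height assumed for the rim.
- **Spanner seated:** it stands upright, with its handle top within about 1 px of where it should appear when seated. The bar leads the line of holes by about 12° by eye, inside the 23° limit.
- **Robot clear:** the gripper is open about 12 cm above where it let go, with wrist force near zero.
- **White turntable:** the arm never went near its ring, but I did not measure the mark again at the end.

No check failed. The only disagreement was about 2 mm between the top and wrist cameras on the spanner's starting position, which is within their stated accuracy.

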